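Find and mark the rubbing spot of an extractor fan

TASK

One blade of this extractor fan carries a balance clip that scrapes the housing at one place, which cannot be seen. Turn the wheel gently by hand until you feel the drag rise clearly, do not force it past, and leave the wheel standing with the clip in the tight spot. Then stand the knob magnet upright on the fan's plate right beside the clip, to mark the place for the fitter, and leave the other things lying about where they are.

Things in the scene. Friction and masses are not known exactly. Their poses are not given: they have to be found in the camera images.
- fan: The fan, fixed: a level grey sheet-metal plate 250 x 250 mm, top face 72 mm above the table, with a round opening of 184 mm diameter in which the wheel turns; a collar of that bore stands below it. Origin on the wheel's axis at table height, x and y along the plate's edges, z up.
- plate_centre (a point): Centre of the round opening, at the height of the plate's top face. The plate is flat and clear round it, 33 mm wide from the opening to the middle of each edge, but for a black terminal box 40 x 40 mm, 22 mm high, on the fan's +x +y corner (99 mm, 99 mm from the axis) and 3 mm rivet heads at 124 mm from the axis.
- fan_wheel: The wheel, turning either way without end about the upright axis: hub of 70 mm diameter and four black blades a quarter turn apart, reaching 86 mm from the axis. Origin on the axis at table height, z up; x points along the middle of the blade with the clip. Anywhere but in the tight spot about 1 N at 64 mm from the axis turns it, and it stops where it is left.
- hub_top (a point): Middle of the hub's top, 63 mm above the table. How the tight spot feels: it is some 50 mm long as the clip travels, the same from both directions; over its first half the push needed at 64 mm from the axis climbs smoothly from 1 to over 20 N. At 8 to 12 N the clip is well in it, and stays there when let go. Pushing with over 18 N bends the blades. The clip starts clear of it.
- blade_edge (a point): Middle of the high edge of the blade opposite the clip, 61 mm above the table, 72 mm out. Each blade is pitched 40 degrees and 38 mm wide from above, half to either side of its middle line: high edge on the anticlockwise side, low edge (29 mm) on the other. Closed fingers fit between two blades, down to 45 mm above the table, with the most room on the high edge's side.
- clip (a point): The balance clip: a bright steel clip 26 x 24 x 7 mm folded over the tip of one of the four blades. The point is the middle of its outer edge, 90.5 mm from the axis and 45 mm above the table.
- magnet_mid (a point): The knob magnet, loose, standing on the table: all dark steel, 32 mm tall, a round foot of 26 mm diameter and 7 mm height, a narrow neck and a round knob of 18 mm diameter from 19 to 32 mm above its underside. The point is on its axis half-way up, 16 mm above its underside. It does not pull noticeably.
- screw_dish: Bystander: small aluminium dish, 54 mm diameter, 22 mm high, with the guard's screws.
- tape_roll: Bystander: roll of paper tape lying flat, 60 mm diameter, 24 mm high.
- screwdriver: Bystander: screwdriver lying on the table, 200 mm long.
- guard: Bystander: the fan's round wire guard, 250 mm over its lugs, 10 mm high, lying flat.
- bowl: Bystander: steel bowl, 220 mm diameter, 85 mm high.
- magnet: The knob magnet as a body, origin at the centre of its underside, z up along its axis.

How it is judged:
By the outcome, as a careful person would: the job done as asked, in the order asked, and still so for the second after the job is handed in, with the robot touching nothing.
It also fails if it takes over 72 s, if anything falls off the work surface, if the arm or the gripper's body presses on something with over 40 N, if the wrist force passes 120 N, or if a joint passes its speed limit or range.

ROBOT

A 6-joint arm with a two-finger parallel gripper is mounted at the origin on the work surface. World frame = base frame: x ahead of the robot, y to its left, z up, the work surface at z = 0. Lengths are in mm, angles in rad, forces in N, time in s.
With the tool pointing down it reaches from about 325 to 925 mm from the base axis. Payload 3.1 kg.
Tool frame: the origin (TCP) lies on the centre line of the jaws, within the pads' length; the fingertips stand 11 mm ahead of it and the grasp point (between the pads) lies 8 mm behind it; z points along the fingers, y is the line along which they close (so a half turn about z gives the same grasp; the last joint's range is limited). The gripper opens to 85 mm and grips with 20 to 120 N. Pads are 22 mm wide; open, the fingers measure 114 mm over their backs; the gripper's body (76 mm by 85 mm) begins 54 mm behind the grasp point. The pads swing forward as they close: fully open they stand 13 mm farther back than shut.
Start: joints at [-0.112, 0.217, 1.613, -0, 1.311, -0.112], TCP at [625.012, 0.021, 242.3] pointing down, gripper open.
Joint ranges: [-2.75, 2.75], [-0.78, 2.1], [0.31, 2.55], [-1.13, 4.27], [0.13, 2.63], [-2.58, 2.58]. Speed limits (rad/s): [2.79, 2.79, 3.14, 3.14, 3.14, 3.14].

INTERFACE

Orientations are given as a unit quaternion [w, x, y, z].
In Python, from station import ctrl, optics gives the robot as it stands.
- The arm moves only by the tool apply_moves, never from a script. Its argument "moves" is a list of rows, each a list of 3 entries, a list of its own where there are three numbers: the shift along the tool's x, y, z as a fraction of full scale, then the turn about the tool's z as a fraction of full scale, then the closure, from 0 (fully open) to 1 (shut). In form: [[[tx, ty, tz], yaw, gripper], ...]. A call has 1 to 20 rows; each row is the pose to reach, as a shift and turn from the pose commanded when the call began, along the tool's axes at that moment, turning the shorter way round; what a row does not reach only later rows make up. Full scale, the value 1, is 0.12 m for a shift and 180 degrees for a turn. A row lasts 1/10 s, in which the tool goes at most 50 mm and 8.59 degrees, less where a joint would pass 70% of its speed; a pose out of reach is approached as far as the arm can. A call with a number of a shift or a turn outside -1 to 1 is refused whole. A call with a gripper value outside its range is refused whole. The fingers move at their own pace and stop on an object; the grip force is fixed at half the most. Time passes only in rows, so rows that repeat a pose let the fingers close. It gives the time, the measured TCP pose, the force, the opening and the grip force at its end, in the units of the state.
- ctrl.state(): the state, without advancing time (a new reading comes with each control period).
- optics.camera(name): name is "scene" or "side" or "wrist"; returns the picture (400x640x3 uint8, red, green, blue); there is no depth.
- optics.camera_params(name): a dict with "camera_matrix" (3x3 intrinsics, pixels), "origin" and "attitude" of the camera in the world. Camera axes: x right, y up, looking along -z (the intrinsics and any distortion apply to the point x, -y, -z); pixel columns grow to the right and rows downward; lengths in mm; the calibration is good to about 2 mm. A picture is of the moment at which its call begins: read the wrist's pose just before it. camera_params takes no time and is no camera call; for the wrist camera it gives the pose at the moment of the call.
- ctrl.job_done(): hands the job in; it is judged then, once.
The state is a dict: "clock": time; "qpos": joint angles; "qd": joint speeds; "joint_efforts": joint torques, N m; "ee_pos": TCP position; "ee_rot": TCP orientation; "wrist_force": force on the tool from outside, world axes, zero at the start; "ft_torque": the same for the moment, N m; "gripper_width": finger opening in mm; "gripper_force": force on a finger pad.
Only numpy, scipy, OpenCV 4.12 (cv2) and the standard library are available. Lean on these libraries where they do the work, as an engineer would, in place of code of your own. Each camera call takes 0.05 s, during which the arm holds its last target. There are 200 camera calls.

## Working session

There is one attempt and no reset: what is moved stays moved. The work goes in short steps, Python scripts to look and compute and a tool call to move; the robot and the scene stay as the last step left them, time stands still between calls to the robot, and variables do not carry over. Pictures are saved under pics/ and viewed, at most 10 in all, crops included, and the job is handed in when it is done.

Besides the shell and the picture viewer there is one more tool, called after "Emit:" as a command line: name --argument value ..., lists and objects as JSON in quotes. apply_moves: Moves the arm, as the interface text tells. Its arguments: {"type":"object","properties":{"moves":{"type":"array","items":{"type":"array"}}},"required":["moves"]}

```bash
mkdir -p pics; ls
python3 - <<'E'
from station import ctrl, optics
import cv2,numpy as np
s=ctrl.state();print(s)
for n in ["scene","side","wrist"]:
    p=optics.camera_params(n);print(n,p)
    cv2.imwrite(f"pics/{n}0.png",cv2.cvtColor(optics.camera(n),cv2.COLOR_RGB2BGR))
E
```

```text
pics
{'clock': 0.0, 'qpos': array([-1.12197354e-01,  2.17751728e-01,  1.61493878e+00,  2.74530707e-05,
        1.31126399e+00, -1.12199324e-01]), 'qd': array([-0.00048991,  0.00020581,  0.00301941,  0.00025047, -0.00153115,
        0.00068727]), 'joint_efforts': array([-2.90135131e-04, -3.96841800e+01, -3.03850436e+01, -2.80225659e-04,
        9.87685227e-03,  9.68610237e-06]), 'ee_pos': array([6.24218930e+02, 1.19672920e-01, 2.40967301e+02]), 'ee_rot': array([-0.00093155,  0.70710809,  0.70710448, -0.00072592]), 'wrist_force': array([0.23100361, 0.14615493, 0.4604816 ]), 'ft_torque': array([ 0.01651886,  0.01897653, -0.0048288 ]), 'gripper_force': 0.0, 'gripper_width': 85.24958558485415}
scene {'camera_matrix': array([[410.36371502,   0.        , 319.98735708],
       [  0.        , 410.36371502, 202.74629839],
       [  0.        ,   0.        ,   1.        ]]), 'origin': array([1744.79097056, -401.41107826,  814.69948665]), 'attitude': array([0.70481654, 0.40579228, 0.28632283, 0.5065427 ])}
side {'camera_matrix': array([[483.91962244,   0.        , 318.35601143],
       [  0.        , 483.91962244, 206.16986258],
       [  0.        ,   0.        ,   1.        ]]), 'origin': array([  151.53288662, -1263.60970026,  1025.61462917]), 'attitude': array([ 0.87544139,  0.45130944, -0.07354687, -0.15656637])}
wrist {'camera_matrix': array([[321.05630219,   0.        , 316.83420754],
       [  0.        , 321.05630219, 199.72935888],
       [  0.        ,   0.        ,   1.        ]]), 'origin': array([623.55373404,  69.82219604, 372.62872473]), 'attitude': array([ 9.90482715e-01, -1.37631678e-01,  1.07597094e-03,  5.95017735e-04])}
```

View pics/scene0.png

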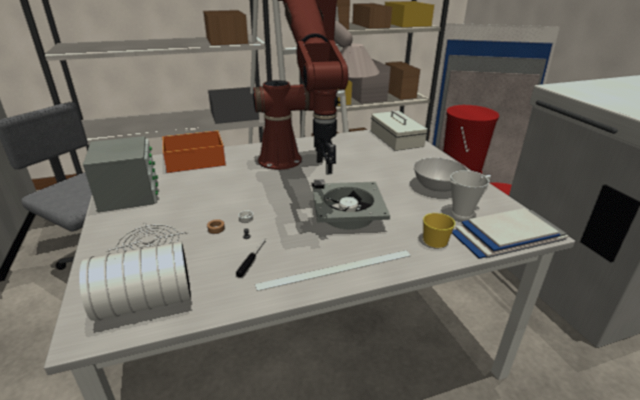

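View pics/side0.png

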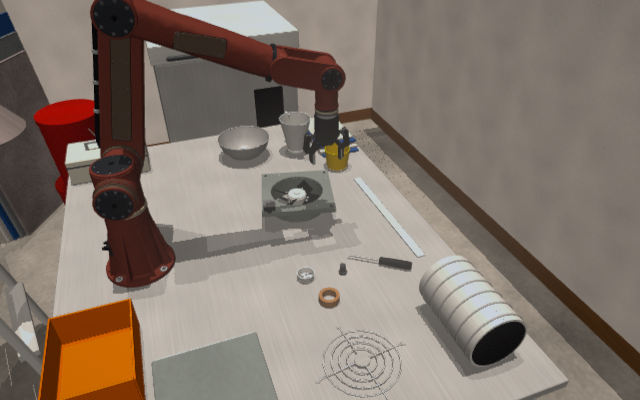

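View pics/wrist0.png

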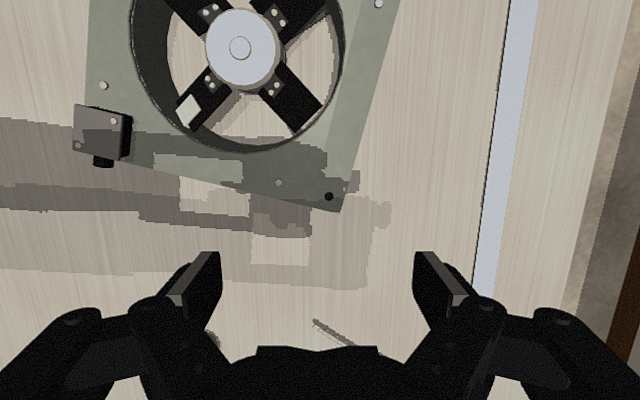

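The wrist view shows the hub at (240,48), the bright clip at (188,111) and the terminal box at (100,130). The magnet is at (247,233) in the scene view and (342,269) in the side view.

```bash
cat > h.py <<'E'
from station import ctrl, optics
import cv2,numpy as np
from scipy.spatial.transform import Rotation as R
def rot(q): return R.from_quat(np.r_[q[1:],q[0]]).as_matrix()
def px2w(p,uv,z):
    K=p["camera_matrix"];d=np.linalg.solve(K,[uv[0],uv[1],1.]);d=rot(p["attitude"])@(d*[1,-1,-1])
    o=p["origin"];return (o+d*(z-o[2])/d[2]).round(1)
def w2px(p,X):
    c=rot(p["attitude"]).T@(np.array(X)-p["origin"]);c=c*[1,-1,-1];u=p["camera_matrix"]@c;return (u[:2]/u[2]).round(1)
def snap(n,f):
    p=optics.camera_params(n);im=cv2.cvtColor(optics.camera(n),cv2.COLOR_RGB2BGR);cv2.imwrite("pics/"+f,im);return p,im
E
python3 - <<'E'
from h import *
w=optics.camera_params("wrist")
for n,uv,z in [("hub",(240,48),63),("clip",(184,117),45),("clipmid",(188,111),47),("platecornerBR",(342,212),72),("boxtop c",(100,120),94),("bore bottom",(250,152),72),("boreR",(345,60),72),("edgeR top",(400,0),72),("edge Ltop",(90,0),72)]:
    print(n,px2w(w,uv,z))
print(px2w(optics.camera_params("scene"),(247,233),16),px2w(optics.camera_params("side"),(342.5,268.5),16))
a=cv2.imread("pics/scene0.png")[190:300,180:420];b=cv2.imread("pics/side0.png")[230:310,270:430]
cv2.imwrite("pics/cr.png",np.vstack([cv2.resize(a,(720,330),interpolation=2),cv2.resize(b,(720,270)[:1]+(270,),interpolation=2)]))
E
```

```text
hub [555.  121.5  63. ]
clip [491.5  61.8  45. ]
clipmid [496.9  67.6  47. ]
platecornerBR [647.9 -28.   72. ]
boxtop c [440.   60.5  94. ]
bore bottom [560.6  30.8  72. ]
boreR [647.4 110.5  72. ]
edgeR top [691.8 156.4  72. ]
edge Ltop [434.9 156.4  72. ]
[ 575.8 -258.9   16. ] [ 578.  -264.3   16. ]
```

View pics/cr.png

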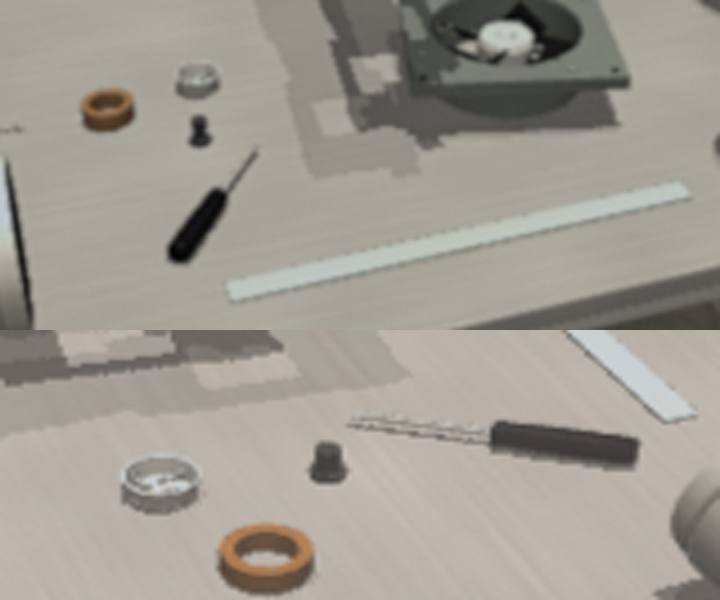

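The crop confirms the magnet is standing between the dish and the screwdriver. I'll move over the fan with the gripper closed and look from there.

Emit:
apply_moves --moves '[[[0.35,-0.25,0],0,1],[[0.77,-0.53,0],0,1],[[0.77,-0.53,0],0,1],[[0.77,-0.53,0],0,1],[[0.77,-0.53,0],0,1],[[0.77,-0.53,0],0,1]]'

```text
clock: 0.75
ee_pos: [562.4, 91.3, 242.4]
ee_rot: [0.0, 0.708, 0.707, 0.0]
wrist_force: [-0.4, -1.4, -0.1]
gripper_width: 0.2
gripper_force: 0.0
```

Run:
```python
from h import *
p,im=snap("wrist","w1.png");np.save("w1.npy",p,allow_pickle=True)
s=ctrl.state();print(s["ee_pos"],s["wrist_force"],s["gripper_width"],s["clock"])
C=np.array([555,121.5])
for r,z in[(92,72),(35,63)]:
    pts=np.array([w2px(p,[C[0]+r*np.cos(a),C[1]+r*np.sin(a),z]) for a in np.linspace(0,6.28,60)]).astype(int)
    cv2.polylines(im,[pts],True,(0,0,255),1)
cv2.imwrite("pics/w1o.png",im)
```

```text
[562.33206291  91.20823209 242.37399005] [ 0.71165941 -1.02539476 -1.14581026] -0.1101689977919134 0.8
```

View pics/w1o.png

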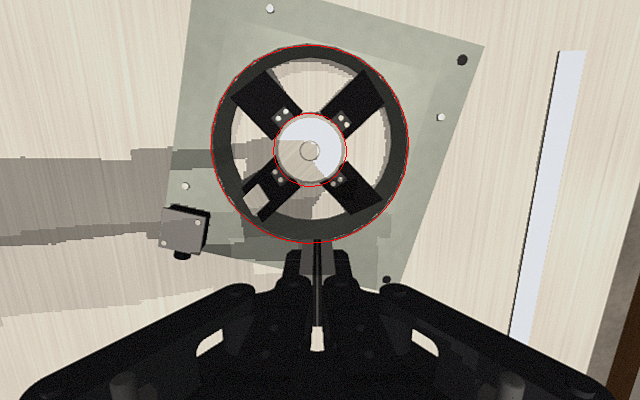

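The red circles (bore and hub) fit the picture well, so the centre is (555, 121.5). The clip is at (258,197), and its blade stands at about 223°. I'll lower the closed fingers on the anticlockwise side of the opposite blade.

Emit:
apply_moves --moves '[[[0.4,0,0.2],0,1],[[0.775,0,0.5],0,1],[[0.775,0,1],0,1],[[0.775,0,1],0,1],[[0.775,0,1],0,1],[[0.775,0,1],0,1]]'

```text
clock: 1.4
ee_pos: [562.3, 184.7, 122.5]
ee_rot: [0.0, 0.707, 0.707, 0.0]
wrist_force: [-0.2, -0.6, 0.5]
gripper_width: 0.0
gripper_force: 0.0
```

Emit:
apply_moves --moves '[[[0,0,0.2],0,1],[[0,0,0.4],0,1],[[0,0,0.525],0,1],[[0,0,0.525],0,1],[[0,0,0.525],0,1],[[0,0,0.525],0,1]]'

```text
clock: 2.0
ee_pos: [563.1, 185.6, 61.2]
ee_rot: [0.001, 0.707, 0.707, 0.001]
wrist_force: [0.5, 0.3, -0.2]
gripper_width: -0.1
gripper_force: 0.0
```

```bash
cat >> h.py <<'E'
C=np.array([555,121.5])
def feel():
    s=ctrl.state();d=s["ee_pos"][:2]-C;F=s["wrist_force"]
    print("t",round(s["clock"],2),"pos",s["ee_pos"].round(1),"ang",np.degrees(np.arctan2(d[1],d[0])).round(1),"r",np.hypot(*d).round(1),"F",F.round(1),"push@64",round((d[0]*F[1]-d[1]*F[0])/64,2))
E
python3 - <<'E'
from h import *
feel()
# waypoints for 10deg steps: commanded (mm) and shifts from current in tool frame
a=85
P=lambda a:C+64*np.array([np.cos(np.radians(a)),np.sin(np.radians(a))])
for k in range(85,-290,-10):
    d=(P(k-10)-P(k))/120;print(k,"->",k-10,"tx %.3f ty %.3f"%(d[1],d[0]))
p,im=snap("wrist","w2.png")
E
```

```text
t 2.0 pos [563.1 185.6  61.2] ang 82.8 r 64.6 F [ 0.5  0.3 -0.2] push@64 -0.44
85 -> 75 tx -0.016 ty 0.092
75 -> 65 tx -0.032 ty 0.087
65 -> 55 tx -0.046 ty 0.081
55 -> 45 tx -0.060 ty 0.071
45 -> 35 tx -0.071 ty 0.060
35 -> 25 tx -0.081 ty 0.046
25 -> 15 tx -0.087 ty 0.032
15 -> 5 tx -0.092 ty 0.016
5 -> -5 tx -0.093 ty 0.000
-5 -> -15 tx -0.092 ty -0.016
-15 -> -25 tx -0.087 ty -0.032
-25 -> -35 tx -0.081 ty -0.046
-35 -> -45 tx -0.071 ty -0.060
-45 -> -55 tx -0.060 ty -0.071
-55 -> -65 tx -0.046 ty -0.081
-65 -> -75 tx -0.032 ty -0.087
-75 -> -85 tx -0.016 ty -0.092
-85 -> -95 tx 0.000 ty -0.093
-95 -> -105 tx 0.016 ty -0.092
-105 -> -115 tx 0.032 ty -0.087
-115 -> -125 tx 0.046 ty -0.081
-125 -> -135 tx 0.060 ty -0.071
-135 -> -145 tx 0.071 ty -0.060
-145 -> -155 tx 0.081 ty -0.046
-155 -> -165 tx 0.087 ty -0.032
-165 -> -175 tx 0.092 ty -0.016
-175 -> -185 tx 0.093 ty 0.000
-185 -> -195 tx 0.092 ty 0.016
-195 -> -205 tx 0.087 ty 0.032
-205 -> -215 tx 0.081 ty 0.046
-215 -> -225 tx 0.071 ty 0.060
-225 -> -235 tx 0.060 ty 0.071
-235 -> -245 tx 0.046 ty 0.081
-245 -> -255 tx 0.032 ty 0.087
-255 -> -265 tx 0.016 ty 0.092
-265 -> -275 tx 0.000 ty 0.093
-275 -> -285 tx -0.016 ty 0.092
-285 -> -295 tx -0.032 ty 0.087
```

View pics/w2.png

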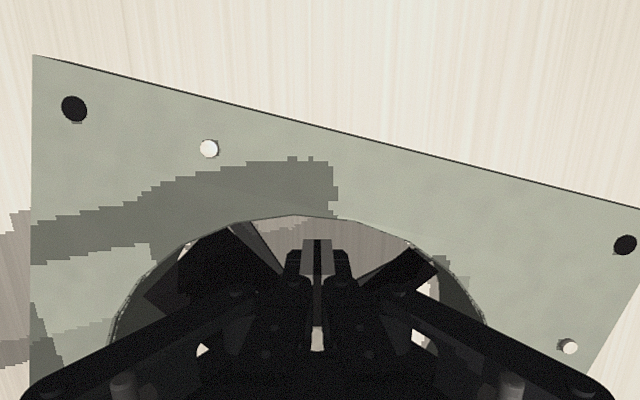

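The fingers are between two blades and touch nothing. I'll start pushing clockwise in small steps.

Emit:
apply_moves --moves '[[[-0.01,0.05,0.01],0,1],[[-0.02,0.09,0.02],0,1],[[-0.02,0.09,0.02],0,1],[[-0.02,0.09,0.02],0,1]]'

```text
clock: 2.45
ee_pos: [572.5, 182.9, 56.9]
ee_rot: [0.0, 0.707, 0.707, 0.0]
wrist_force: [-0.2, -0.2, 0.0]
gripper_width: 0.0
gripper_force: 0.0
```

```bash
python3 -c "
from h import *
feel();feel()"
```

```text
t 2.45 pos [572.5 182.9  56.9] ang 74.1 r 63.9 F [-0.2 -0.2  0. ] push@64 0.17
t 2.45 pos [572.5 182.9  56.9] ang 74.1 r 63.9 F [-0.2 -0.2  0. ] push@64 0.17
```

Emit:
apply_moves --moves '[[[-0.015,0.04,-0.01],0,1],[[-0.03,0.08,-0.015],0,1],[[-0.03,0.08,-0.015],0,1],[[-0.03,0.08,-0.015],0,1]]'

```text
clock: 2.85
ee_pos: [582.3, 179.3, 58.9]
ee_rot: [0.0, 0.707, 0.707, 0.0]
wrist_force: [0.4, 0.2, -0.2]
gripper_width: -0.0
gripper_force: 0.0
```

Emit:
apply_moves --moves '[[[-0.02,0.035,0],0,1],[[-0.04,0.075,0],0,1],[[-0.04,0.075,0],0,1],[[-0.04,0.075,0],0,1]]'

```text
clock: 3.25
ee_pos: [591.3, 174.4, 58.8]
ee_rot: [0.0, 0.707, 0.707, 0.0]
wrist_force: [0.4, 0.9, 0.0]
gripper_width: -0.1
gripper_force: 0.0
```

Emit:
apply_moves --moves '[[[-0.025,0.035,0],0,1],[[-0.05,0.067,0],0,1],[[-0.05,0.067,0],0,1]]'

```text
clock: 3.55
ee_pos: [599.7, 168.1, 58.9]
ee_rot: [0.0, 0.707, 0.707, 0.0]
wrist_force: [-0.2, 0.3, 0.4]
gripper_width: -0.0
gripper_force: 0.0
```

Emit:
apply_moves --moves '[[[-0.03,0.03,0],0,1],[[-0.06,0.058,0],0,1],[[-0.06,0.058,0],0,1]]'

```text
clock: 3.85
ee_pos: [606.6, 160.8, 58.9]
ee_rot: [0.0, 0.707, 0.707, 0.0]
wrist_force: [0.9, 0.4, 0.1]
gripper_width: -0.0
gripper_force: 0.0
```

Run:
```python
from h import *
for n in ["wrist","side","scene"]:
    p,im=snap(n,n+"3.png")
    N=260;g=np.arange(-100,101,200/(N-1))
    mx=np.zeros((N,N),np.float32);my=mx.copy()
    for i,y in enumerate(g[::-1]):
        for j,x in enumerate(g):
            mx[i,j],my[i,j]=w2px(p,[C[0]+x,C[1]+y,55])
    o=cv2.remap(im,mx,my,1)
    cv2.imwrite(f"pics/r_{n}.png",o)
a=[cv2.imread(f"pics/r_{n}.png") for n in["wrist","side","scene"]]
cv2.imwrite("pics/r.png",np.hstack(a))
```

```text
Traceback (most recent call last):
IndexError: index 260 is out of bounds for axis 1 with size 260
```

```bash
cat >> h.py <<'E'
def rect(f,z=55,N=260):
    out=[]
    for n in ["wrist","side","scene"]:
        p,im=snap(n,f+n+".png");g=np.linspace(-105,105,N)
        m=np.array([[w2px(p,[C[0]+x,C[1]+y,z]) for x in g] for y in g[::-1]],np.float32)
        out.append(cv2.remap(im,m[...,0],m[...,1],1))
    cv2.imwrite("pics/"+f+".png",np.hstack(out))
E
python3 -c "
from h import *
rect('r3')"
```

```text
(no output)
```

View pics/r3.png

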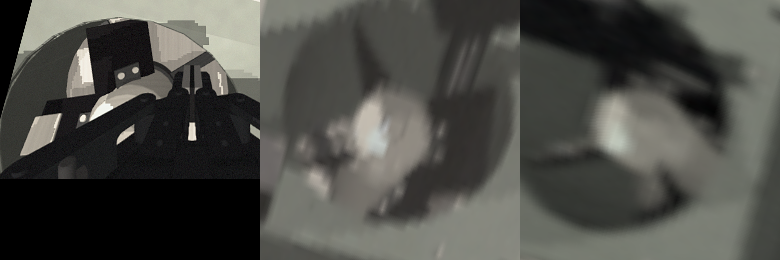

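The rectified wrist view shows the wheel following. The blade that stood at 133° now points to about 97°, and the clip is near 184°, so the drag is still under the noise. I'll carry on.

Emit:
apply_moves --moves '[[[-0.034,0.02,0],0,1],[[-0.068,0.042,0],0,1],[[-0.068,0.042,0],0,1]]'

```text
clock: 4.35
ee_pos: [611.4, 152.6, 58.8]
ee_rot: [0.0, 0.707, 0.707, 0.0]
wrist_force: [-0.1, -0.1, -0.4]
gripper_width: -0.3
gripper_force: 0.0
```

Emit:
apply_moves --moves '[[[-0.038,0.017,0],0,1],[[-0.076,0.033,0],0,1],[[-0.076,0.033,0],0,1]]'

```text
clock: 4.65
ee_pos: [615.3, 143.3, 58.8]
ee_rot: [0.0, 0.707, 0.707, 0.0]
wrist_force: [-0.4, 0.2, 0.4]
gripper_width: 0.1
gripper_force: 0.0
```

Emit:
apply_moves --moves '[[[-0.04,0.01,0],0,1],[[-0.08,0.021,0],0,1],[[-0.08,0.021,0],0,1]]'

```text
clock: 4.95
ee_pos: [617.7, 133.7, 58.8]
ee_rot: [0.0, 0.707, 0.707, -0.0]
wrist_force: [0.0, -0.8, 0.2]
gripper_width: 0.2
gripper_force: 0.0
```

Emit:
apply_moves --moves '[[[-0.04,0.005,0],0,1],[[-0.083,0.009,0],0,1],[[-0.083,0.009,0],0,1]]'

```text
clock: 5.25
ee_pos: [618.5, 123.7, 58.7]
ee_rot: [0.0, 0.707, 0.707, -0.0]
wrist_force: [-0.1, 0.2, -0.4]
gripper_width: -0.2
gripper_force: 0.0
```

Emit:
apply_moves --moves '[[[-0.04,0,0],0,1],[[-0.083,-0.003,0],0,1],[[-0.083,-0.003,0],0,1]]'

```text
clock: 5.55
ee_pos: [618.1, 113.7, 58.7]
ee_rot: [0.0, 0.707, 0.707, -0.0]
wrist_force: [0.3, -0.1, -0.7]
gripper_width: 0.3
gripper_force: 0.0
```

Emit:
apply_moves --moves '[[[-0.04,-0.008,0],0,1],[[-0.082,-0.016,0],0,1],[[-0.082,-0.016,0],0,1]]'

```text
clock: 5.85
ee_pos: [616.0, 103.9, 58.7]
ee_rot: [0.0, 0.707, 0.707, -0.0]
wrist_force: [0.6, 0.2, 0.7]
gripper_width: 0.1
gripper_force: 0.0
```

Emit:
apply_moves --moves '[[[-0.04,-0.014,0],0,1],[[-0.078,-0.029,0],0,1],[[-0.078,-0.029,0],0,1]]'

```text
clock: 6.15
ee_pos: [612.3, 94.6, 58.6]
ee_rot: [0.0, 0.707, 0.707, -0.0]
wrist_force: [0.4, -0.3, 0.9]
gripper_width: -0.1
gripper_force: 0.1
```

Emit:
apply_moves --moves '[[[-0.036,-0.02,0],0,1],[[-0.073,-0.041,0],0,1],[[-0.073,-0.041,0],0,1]]'

```text
clock: 6.45
ee_pos: [607.2, 85.9, 58.6]
ee_rot: [-0.0, 0.707, 0.707, -0.0]
wrist_force: [1.0, -0.6, -0.1]
gripper_width: 0.1
gripper_force: 0.1
```

Emit:
apply_moves --moves '[[[-0.032,-0.026,0],0,1],[[-0.065,-0.052,0],0,1],[[-0.065,-0.052,0],0,1]]'

```text
clock: 6.75
ee_pos: [600.8, 78.2, 58.5]
ee_rot: [-0.0, 0.707, 0.707, -0.001]
wrist_force: [0.6, -0.0, -0.1]
gripper_width: -0.4
gripper_force: 0.0
```

Emit:
apply_moves --moves '[[[-0.028,-0.03,0],0,1],[[-0.056,-0.061,0],0,1],[[-0.056,-0.061,0],0,1]]'

```text
clock: 7.05
ee_pos: [593.4, 71.6, 58.5]
ee_rot: [-0.0, 0.707, 0.707, -0.001]
wrist_force: [-0.6, -0.1, -0.2]
gripper_width: -0.2
gripper_force: 0.0
```

Emit:
apply_moves --moves '[[[-0.023,-0.035,0],0,1],[[-0.046,-0.07,0],0,1],[[-0.046,-0.07,0],0,1]]'

```text
clock: 7.35
ee_pos: [584.9, 66.2, 58.5]
ee_rot: [-0.0, 0.707, 0.707, -0.001]
wrist_force: [0.9, 0.7, -0.5]
gripper_width: -0.2
gripper_force: 0.1
```

Emit:
apply_moves --moves '[[[-0.015,-0.034,0],0,1],[[-0.031,-0.068,0],0,1],[[-0.031,-0.068,0],0,1]]'

```text
clock: 7.65
ee_pos: [576.8, 62.6, 58.5]
ee_rot: [-0.0, 0.707, 0.707, -0.001]
wrist_force: [0.9, -0.0, 0.2]
gripper_width: -0.2
gripper_force: 0.1
```

Emit:
apply_moves --moves '[[[-0.01,-0.036,0],0,1],[[-0.021,-0.074,0],0,1],[[-0.021,-0.074,0],0,1]]'

```text
clock: 7.95
ee_pos: [567.7, 60.2, 58.4]
ee_rot: [-0.0, 0.707, 0.707, -0.001]
wrist_force: [-0.2, 0.3, -0.2]
gripper_width: -0.4
gripper_force: 0.1
```

Emit:
apply_moves --moves '[[[-0.005,-0.04,0],0,1],[[-0.01,-0.083,0],0,1],[[-0.01,-0.083,0],0,1]]'

```text
clock: 8.25
ee_pos: [557.5, 59.1, 58.4]
ee_rot: [-0.001, 0.707, 0.707, -0.001]
wrist_force: [0.0, 1.2, -0.2]
gripper_width: 0.1
gripper_force: 0.1
```

Emit:
apply_moves --moves '[[[-0.003,-0.04,0],0,1],[[-0.007,-0.08,0],0,1],[[-0.007,-0.08,0],0,1]]'

```text
clock: 8.55
ee_pos: [548.1, 58.3, 58.5]
ee_rot: [-0.0, 0.707, 0.707, -0.001]
wrist_force: [0.9, -0.3, -1.5]
gripper_width: 0.2
gripper_force: 0.1
```

Emit:
apply_moves --moves '[[[0.007,-0.04,0],0,1],[[0.014,-0.079,0],0,1],[[0.014,-0.079,0],0,1]]'

```text
clock: 8.85
ee_pos: [538.6, 60.2, 58.4]
ee_rot: [-0.001, 0.707, 0.707, -0.001]
wrist_force: [-0.4, 0.5, 0.2]
gripper_width: 0.2
gripper_force: 0.1
```

Emit:
apply_moves --moves '[[[0.012,-0.038,0],0,1],[[0.025,-0.077,0],0,1],[[0.025,-0.077,0],0,1]]'

```text
clock: 9.15
ee_pos: [529.4, 63.3, 58.4]
ee_rot: [-0.001, 0.707, 0.707, -0.0]
wrist_force: [-0.5, 0.1, 0.5]
gripper_width: -0.0
gripper_force: 0.1
```

Emit:
apply_moves --moves '[[[0.018,-0.035,0],0,1],[[0.037,-0.071,0],0,1],[[0.037,-0.071,0],0,1]]'

```text
clock: 9.45
ee_pos: [520.9, 67.8, 58.5]
ee_rot: [-0.001, 0.707, 0.707, -0.0]
wrist_force: [-0.5, -0.3, 0.0]
gripper_width: 0.1
gripper_force: 0.1
```

Emit:
apply_moves --moves '[[[0.024,-0.033,0],0,1],[[0.048,-0.067,0],0,1],[[0.048,-0.067,0],0,1]]'

```text
clock: 9.75
ee_pos: [512.9, 73.7, 58.5]
ee_rot: [-0.001, 0.707, 0.707, -0.0]
wrist_force: [0.3, -0.5, 0.1]
gripper_width: -0.2
gripper_force: 0.0
```

Emit:
apply_moves --moves '[[[0.03,-0.029,0],0,1],[[0.059,-0.058,0],0,1],[[0.059,-0.058,0],0,1]]'

```text
clock: 10.05
ee_pos: [506.1, 80.8, 58.5]
ee_rot: [-0.001, 0.707, 0.707, -0.0]
wrist_force: [0.3, -0.3, -0.0]
gripper_width: 0.2
gripper_force: 0.0
```

Emit:
apply_moves --moves '[[[0.034,-0.024,0],0,1],[[0.068,-0.048,0],0,1],[[0.068,-0.048,0],0,1]]'

```text
clock: 10.35
ee_pos: [500.5, 89.1, 58.6]
ee_rot: [-0.0, 0.707, 0.707, -0.0]
wrist_force: [-0.9, 0.6, -0.8]
gripper_width: 0.2
gripper_force: 0.0
```

Emit:
apply_moves --moves '[[[0.037,-0.018,0],0,1],[[0.074,-0.037,0],0,1],[[0.074,-0.037,0],0,1]]'

```text
clock: 10.65
ee_pos: [496.2, 98.0, 58.6]
ee_rot: [-0.0, 0.707, 0.707, -0.0]
wrist_force: [0.1, -0.2, -0.9]
gripper_width: -0.2
gripper_force: 0.0
```

Emit:
apply_moves --moves '[[[0.04,-0.012,0],0,1],[[0.079,-0.025,0],0,1],[[0.079,-0.025,0],0,1]]'

```text
clock: 10.95
ee_pos: [493.8, 107.0, 58.8]
ee_rot: [0.0, 0.707, 0.707, -0.0]
wrist_force: [1.1, -1.2, 0.1]
gripper_width: -0.5
gripper_force: 0.7
```

Emit:
apply_moves --moves '[[[0.02,-0.003,0],0,1],[[0.037,-0.007,0],0,1],[[0.037,-0.007,0],0,1]]'

```text
clock: 11.25
ee_pos: [493.7, 109.7, 58.9]
ee_rot: [0.002, 0.707, 0.707, -0.001]
wrist_force: [2.4, -8.1, -0.2]
gripper_width: -0.0
gripper_force: 3.3
```

The drag has risen clearly, to about 8.4 N. I'll hold to read the steady value.

Emit:
apply_moves --moves '[[[0,0,0],0,1],[[0,0,0],0,1]]'

```text
clock: 11.45
ee_pos: [493.7, 109.8, 58.9]
ee_rot: [0.002, 0.707, 0.707, -0.0]
wrist_force: [3.1, -7.7, 0.1]
gripper_width: 0.4
gripper_force: 3.1
```

```bash
python3 -c "
from h import *
feel()"
```

```text
t 11.45 pos [493.7 109.8  58.9] ang -169.2 r 62.4 F [ 3.1 -7.7  0.1] push@64 7.94
```

Emit:
apply_moves --moves '[[[0.006,-0.001,0],0,1],[[0.01,-0.002,0],0,1],[[0.01,-0.002,0],0,1],[[0.01,-0.002,0],0,1]]'

```text
clock: 11.85
ee_pos: [493.7, 110.1, 59.0]
ee_rot: [0.002, 0.707, 0.707, -0.001]
wrist_force: [2.3, -10.5, -0.5]
gripper_width: 0.0
gripper_force: 4.3
```

```bash
python3 -c "
from h import *
feel()"
```

```text
t 11.85 pos [493.7 110.1  59. ] ang -169.5 r 62.3 F [  2.3 -10.5  -0.5] push@64 10.42
```

About 10.4 N, so the clip is well into the tight spot. I'll back the fingers off the blade, lift, and look.

Emit:
apply_moves --moves '[[[-0.04,0.008,0],0,1],[[-0.09,0.016,0],0,1],[[-0.09,0.016,0],0,1],[[-0.09,0.016,-0.35],0,1],[[-0.09,0.016,-0.7],0,1],[[-0.09,0.016,-1],0,1],[[-0.2,0.2,-1],0,1],[[-0.45,0.5,-1],0,1],[[-0.45,0.5,-1],0,1],[[-0.45,0.5,-1],0,1],[[-0.45,0.5,-1],0,1]]'

```text
clock: 12.95
ee_pos: [551.4, 59.1, 177.9]
ee_rot: [-0.001, 0.707, 0.707, -0.001]
wrist_force: [0.2, 0.7, 0.9]
gripper_width: 0.3
gripper_force: 0.0
```

Emit:
apply_moves --moves '[[[0,0,-0.4],0,1],[[0,0,-0.6],0,1],[[0,0,-0.6],0,1],[[0,0,-0.6],0,1]]'

```text
clock: 13.35
ee_pos: [552.0, 59.3, 251.0]
ee_rot: [0.0, 0.707, 0.707, 0.0]
wrist_force: [-0.5, 0.1, -0.4]
gripper_width: 0.2
gripper_force: 0.0
```

Run:
```python
from h import *
s=ctrl.state();print(s["ee_pos"],s["wrist_force"],s["clock"])
p,im=snap("wrist","w4.png")
def circ(c,r,z,col):
    pts=np.array([w2px(p,[c[0]+r*np.cos(a),c[1]+r*np.sin(a),z]) for a in np.linspace(0,6.28,60)]).astype(int)
    cv2.polylines(im,[pts],True,col,1)
circ(C,92,72,(0,0,255))
for a in(-10,-15,-20,-25,-30,-35):
    q=C+90.5*np.array([np.cos(np.radians(a)),np.sin(np.radians(a))]);print(a,q.round(1),w2px(p,[*q,45]))
    circ(q,0.8,45,(0,255,0))
cv2.imwrite("pics/w4o.png",cv2.resize(im,(800,500)))
```

```text
[552.00834482  59.31854904 250.95685287] [-0.51917937  0.10354637 -0.43261551] 13.35
-10 [644.1 105.8] [407.1 132.4]
-15 [642.4  98.1] [404.9 139.9]
-20 [640.   90.5] [402.  147.2]
-25 [637.   83.3] [398.6 154.2]
-30 [633.4  76.2] [394.7 160.8]
-35 [629.1  69.6] [390.3 167.1]
```

View pics/w4o.png

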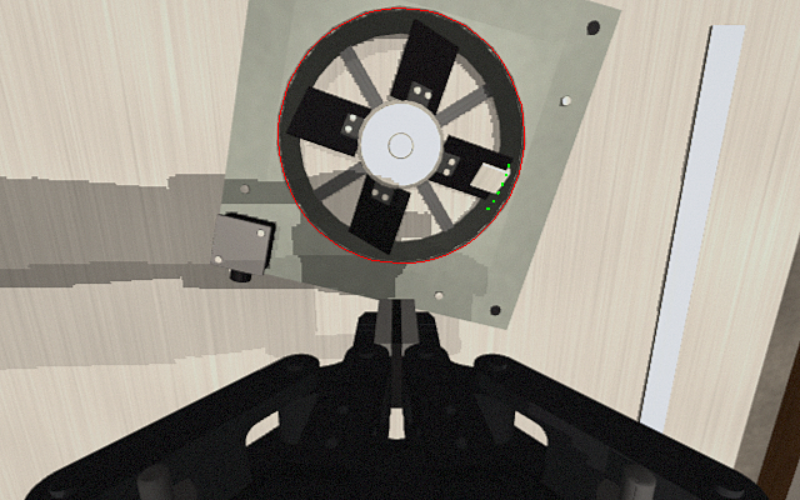

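The clip sits at about −17.5° (outer edge near pixel (507,181)). So the magnet goes at r≈107.5, angle −18°, on clear plate. Next I'll look at the magnet from nearer.

Emit:
apply_moves --moves '[[[-0.4,0.1,0],0,0.6],[[-0.8,0.2,0],0,0.6],[[-1,0.2,0],0,0.6],[[-1,0.2,0],0,0.6],[[-1,0.2,0],0,0.6]]'

```text
clock: 13.9
ee_pos: [575.3, -61.2, 248.5]
ee_rot: [-0.002, 0.708, 0.707, -0.001]
wrist_force: [-1.1, -0.3, 0.3]
gripper_width: 34.2
gripper_force: 0.0
```

Emit:
apply_moves --moves '[[[-0.4,0,0.2],0,0.6],[[-0.8,0,0.4],0,0.6],[[-1,0,0.5],0,0.6],[[-1,0,0.5],0,0.6],[[-1,0,0.5],0,0.6],[[-1,0,0.5],0,0.6]]'

```text
clock: 14.5
ee_pos: [577.0, -179.7, 191.0]
ee_rot: [-0.0, 0.706, 0.708, 0.0]
wrist_force: [-0.4, -0.1, 0.2]
gripper_width: 34.3
gripper_force: 0.0
```

Run:
```python
from h import *
s=ctrl.state();print(s["ee_pos"],s["gripper_width"],s["clock"])
p,im=snap("wrist","w5.png")
np.savez("w5.npz",**p)
print(w2px(p,[577,-262,32]))
q=optics.camera_params("side")
for n,uv,z in[("dish",(305.5,272),15),("tape",(329,296),20),("tip",(347,257),5),("handle",(410,265),12),("magtop",(342.5,264),32)]: print(n,px2w(q,uv,z))
```

```text
[ 576.96394929 -179.67027037  191.00139947] 34.28243413415727 14.5
[317.6 266.9]
dish [ 468.2 -238.2   15. ]
tape [ 497.5 -359.9   20. ]
tip [ 615.9 -209.5    5. ]
handle [ 779.1 -319.    12. ]
magtop [ 578.7 -261.8   32. ]
```

View pics/w5.png

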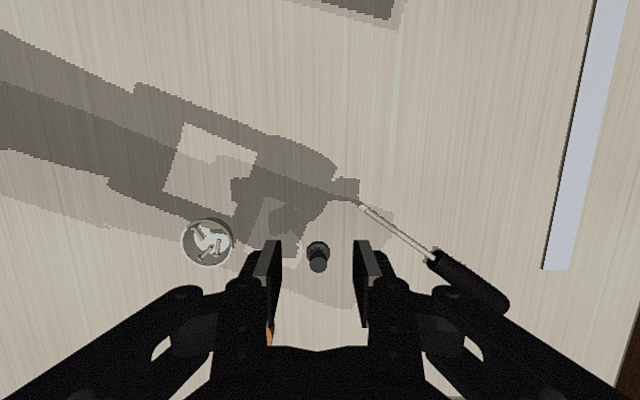

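The magnet is at (318,265), exactly where predicted for (577, −262), and the fingers have clear room. I'll move over it.

Emit:
apply_moves --moves '[[[-0.35,0,0.2],0,0.5],[[-0.68,0,0.5],0,0.5],[[-0.68,0,0.85],0,0.5],[[-0.68,0,0.85],0,0.5],[[-0.68,0,0.85],0,0.5],[[-0.68,0,0.85],0,0.5]]'

```text
clock: 15.15
ee_pos: [578.8, -262.8, 91.7]
ee_rot: [0.002, 0.706, 0.708, 0.001]
wrist_force: [-0.6, -0.3, 0.9]
gripper_width: 42.8
gripper_force: 0.0
```

Run:
```python
from h import *
s=ctrl.state();print(s["ee_pos"],s["gripper_width"],s["clock"])
a=dict(np.load("w5.npz"))
for uv,z in[((318,265),32),((318,244),7)]: print(px2w(a,uv,z))
im=cv2.imread("pics/w5.png")[225:290,295:345];g=im.max(2)
m=(g<75).astype(np.uint8)
for r in range(0,65,4): 
    c=np.where(m[r])[0]; print(225+r,(c.min()+295,c.max()+295,len(c)) if len(c) else None)
```

```text
[ 578.81254737 -262.80064833   91.72496992] 42.829258107725835 15.15
[ 577.4 -259.9   32. ]
[ 577.5 -248.2    7. ]
225 None
229 None
233 None
237 None
241 (np.int64(316), np.int64(317), 2)
245 (np.int64(309), np.int64(326), 9)
249 (np.int64(307), np.int64(329), 23)
253 (np.int64(307), np.int64(329), 23)
257 (np.int64(307), np.int64(328), 22)
261 (np.int64(310), np.int64(326), 17)
265 (np.int64(310), np.int64(326), 17)
269 (np.int64(312), np.int64(324), 13)
273 None
277 None
281 None
285 None
289 None
```

Emit:
apply_moves --moves '[[[0.025,-0.01,0.2],0,0.5],[[0.025,-0.01,0.4],0,0.5],[[0.025,-0.01,0.6],0,0.5],[[0.025,-0.01,0.61],0,0.5],[[0.025,-0.01,0.61],0,0.5],[[0.025,-0.01,0.61],0,0.5]]'

```text
clock: 15.75
ee_pos: [577.7, -260.9, 18.5]
ee_rot: [0.002, 0.707, 0.707, 0.001]
wrist_force: [-0.1, -0.2, -0.4]
gripper_width: 42.8
gripper_force: 0.0
```

Emit:
apply_moves --moves '[[[0,0,0],0,0.7],[[0,0,0],0,1],[[0,0,0],0,1],[[0,0,0],0,1],[[0,0,0],0,1]]'

```text
clock: 16.25
ee_pos: [577.6, -261.3, 18.8]
ee_rot: [0.002, 0.707, 0.707, 0.001]
wrist_force: [-0.5, 1.7, 7.4]
gripper_width: 16.1
gripper_force: 62.2
```

Emit:
apply_moves --moves '[[[0,0,-0.05],0,1],[[0,0,-0.3],0,1],[[0,0,-0.6],0,1],[[0,0,-1],0,1],[[0,0,-1],0,1],[[0,0,-1],0,1],[[0,0,-1],0,1]]'

```text
clock: 16.95
ee_pos: [574.3, -259.5, 134.1]
ee_rot: [-0.001, 0.707, 0.707, -0.0]
wrist_force: [0.8, 0.4, -1.5]
gripper_width: 15.7
gripper_force: 61.6
```

Run:
```python
from h import *
s=ctrl.state();print(s["ee_pos"],s["gripper_width"],s["gripper_force"],s["wrist_force"])
p,im=snap("wrist","w6.png")
q,sd=snap("side","s6.png")
u=w2px(q,s["ee_pos"]).astype(int);print(u,w2px(p,s["ee_pos"]))
v=w2px(p,s["ee_pos"]).astype(int)
a=cv2.resize(sd[u[1]-25:u[1]+25,u[0]-25:u[0]+25],(400,400),interpolation=2)
b=cv2.resize(im[v[1]-50:v[1]+50,v[0]-50:v[0]+50],(400,400),interpolation=2)
cv2.imwrite("pics/c6.png",np.clip(np.hstack([a,b]).astype(float)*1.8,0,255).astype(np.uint8))
```

```text
[ 574.26026381 -259.460977    134.12601968] 15.721594219130507 61.649596068536994 [ 0.77563649  0.36597313 -1.53539449]
[341 237] [319.  268.5]
```

Emit:
apply_moves --moves '[[[0.2,0.07,0],0,1],[[0.5,0.17,0],0,1],[[0.8,0.27,0],0,1],[[1,0.34,0],0,1]]'

```text
clock: 17.45
ee_pos: [615.3, -137.5, 133.1]
ee_rot: [-0.002, 0.707, 0.707, -0.001]
wrist_force: [-0.8, 0.2, -1.6]
gripper_width: 16.0
gripper_force: 61.7
```

Emit:
apply_moves --moves '[[[0.3,0.1,0],0,1],[[0.6,0.2,0],0,1],[[0.9,0.3,0],0,1],[[1,0.34,0],0,1]]'

```text
clock: 17.85
ee_pos: [656.4, -16.4, 133.3]
ee_rot: [-0.002, 0.706, 0.708, -0.001]
wrist_force: [-0.4, -0.4, -0.5]
gripper_width: 15.7
gripper_force: 61.7
```

Emit:
apply_moves --moves '[[[0.3,0,0],0,1],[[0.6,0,0],0,1],[[0.85,0,0],0,1],[[0.89,0,0],0,1],[[0.89,0,0],0,1],[[0.89,0,0],0,1],[[0.89,0,0],0,1]]'

```text
clock: 18.55
ee_pos: [656.9, 85.0, 135.1]
ee_rot: [-0.0, 0.708, 0.707, -0.0]
wrist_force: [0.1, 0.1, -0.3]
gripper_width: 15.7
gripper_force: 61.7
```

Emit:
apply_moves --moves '[[[0.017,0,0.1],0,1],[[0.017,0,0.2],0,1],[[0.017,0,0.3],0,1],[[0.017,0,0.335],0,1],[[0.017,0,0.335],0,1],[[0.017,0,0.335],0,1]]'

```text
clock: 19.15
ee_pos: [657.1, 88.7, 95.1]
ee_rot: [-0.0, 0.707, 0.707, -0.0]
wrist_force: [0.3, 0.4, -0.2]
gripper_width: 15.7
gripper_force: 61.7
```

Run:
```python
from h import *
s=ctrl.state();print(s["ee_pos"],s["gripper_width"],s["gripper_force"],s["wrist_force"])
ims=[]
for n in("scene","side","wrist"):
    p,im=snap(n,n+"7.png");u=w2px(p,[657,88,90]).astype(int);h=45 if n=="wrist" else 25
    y0=max(0,u[1]-h);x0=max(0,u[0]-h);c=im[y0:y0+2*h,x0:x0+2*h]
    ims.append(cv2.resize(c,(260,260),interpolation=2))
c6=cv2.resize(cv2.imread("pics/c6.png"),(780,390)[:1]+(300,),interpolation=2)
cv2.imwrite("pics/c7.png",np.vstack([np.clip(np.hstack(ims)*1.5,0,255).astype(np.uint8),c6]))
```

```text
[657.10241513  88.72199951  95.14476276] 15.660780811251874 61.6670781925086 [ 0.30542329  0.41723135 -0.24802256]
```

Emit:
apply_moves --moves '[[[0,0,0.01],0,1],[[0,0,0.018],0,1],[[0,0,0.018],0,1]]'

```text
clock: 19.6
ee_pos: [657.0, 88.7, 93.1]
ee_rot: [-0.0, 0.707, 0.707, -0.0]
wrist_force: [-0.1, -0.1, -0.3]
gripper_width: 15.3
gripper_force: 61.7
```

Emit:
apply_moves --moves '[[[0,0,0.008],0,1],[[0,0,0.015],0,1],[[0,0,0.015],0,1]]'

```text
clock: 19.9
ee_pos: [656.9, 88.7, 91.1]
ee_rot: [-0.0, 0.707, 0.707, -0.0]
wrist_force: [-0.0, -0.1, -0.6]
gripper_width: 15.8
gripper_force: 61.7
```

Emit:
apply_moves --moves '[[[0,0,0.008],0,1],[[0,0,0.008],0,1]]'

```text
clock: 20.1
ee_pos: [657.2, 88.7, 90.9]
ee_rot: [0.0, 0.707, 0.707, 0.0]
wrist_force: [-1.9, -0.8, 2.7]
gripper_width: 15.5
gripper_force: 62.2
```

Emit:
apply_moves --moves '[[[0,0,0.008],0,1],[[0,0,0.008],0,1]]'

```text
clock: 20.3
ee_pos: [657.3, 88.7, 90.9]
ee_rot: [0.0, 0.707, 0.707, 0.0]
wrist_force: [-2.5, -0.1, 6.1]
gripper_width: 16.2
gripper_force: 63.1
```

Emit:
apply_moves --moves '[[[0,0,0.004],0,0.75],[[0,0,0.004],0,0.65],[[0,0,0.0],0,0.55],[[0,0,0.0],0,0.55],[[0,0,0.0],0,0.55],[[0,0,0.0],0,0.55]]'

```text
clock: 20.9
ee_pos: [656.8, 88.7, 89.0]
ee_rot: [-0.0, 0.707, 0.707, -0.0]
wrist_force: [-1.1, 0.4, -0.2]
gripper_width: 38.3
gripper_force: 0.0
```

Released. I'll go straight up, then back to a viewpoint.

Emit:
apply_moves --moves '[[[0,0,-0.1],0,0.55],[[0,0,-0.25],0,0.55],[[0,0,-0.5],0,0.55],[[0,0,-0.8],0,0.55],[[0,0,-1],0,0.55],[[-0.2,-0.2,-1],0,0.55],[[-0.5,-0.6,-1],0,0.55],[[-0.5,-0.6,-1],0,0.55],[[-0.5,-0.6,-1],0,0.55],[[-0.5,-0.6,-1],0,0.55]]'

```text
clock: 21.9
ee_pos: [586.5, 28.9, 211.3]
ee_rot: [0.001, 0.707, 0.707, 0.001]
wrist_force: [0.7, 0.1, 0.6]
gripper_width: 38.2
gripper_force: 0.0
```

Run:
```python
from h import *
s=ctrl.state();print(s["ee_pos"],s["wrist_force"],s["clock"])
p,im=snap("wrist","w8.png")
for r,z in((92,72),):
    pts=np.array([w2px(p,[C[0]+r*np.cos(a),C[1]+r*np.sin(a),z]) for a in np.linspace(0,6.28,60)]).astype(int)
    cv2.polylines(im,[pts],True,(0,0,255),1)
for zz in(72,104): 
    pts=np.array([w2px(p,[657.2+(13 if zz==72 else 9)*np.cos(a),88.5+(13 if zz==72 else 9)*np.sin(a),zz]) for a in np.linspace(0,6.28,30)]).astype(int);cv2.polylines(im,[pts],True,(0,255,0),1)
u=w2px(p,[640,95,72]).astype(int);print(u)
c=im[max(0,u[1]-100):max(0,u[1]-100)+180,u[0]-120:u[0]+120]
q,sd=snap("side","s8.png");v=w2px(q,[657,88,88]).astype(int)
d=sd[v[1]-22:v[1]+23,v[0]-20:v[0]+20]
cv2.imwrite("pics/c8.png",np.hstack([cv2.resize(c,(480,360),interpolation=2),cv2.resize(d,(320,360),interpolation=2)]))
```

```text
[586.53056407  28.91349822 211.34170155] [0.74070188 0.07130666 0.62285074] 21.9
[383 113]
```

View pics/c8.png

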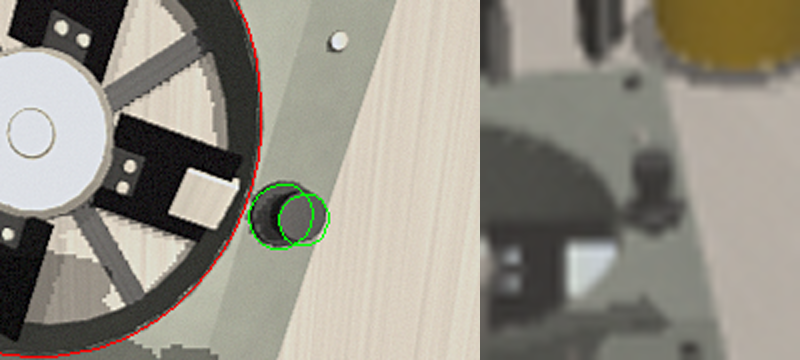

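The magnet stands upright on the plate right beside the clip. Its foot and knob fall inside the predicted green circles, and the wheel hasn't moved. I'll hand it in.

```bash
python3 -c "
from station import ctrl
print(ctrl.job_done())"
```

```text
the job is handed in; nothing more can be done
None
```

I turned the wheel clockwise until the drag reached about 10 N, left it with the clip in the tight spot, stood the knob magnet upright on the plate right beside the clip, and handed the job in at about 22 s without its result being shown.

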